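# Find which way the treat canister's cap unscrews and hold it off

### The arm

A 6-joint arm with a two-finger parallel gripper is mounted at the origin on the work surface. World frame = base frame: x ahead of the robot, y to its left, z up, the work surface at z = 0. Lengths are in mm, angles in rad, forces in N, time in s.
With the tool pointing down it reaches from about 275 to 750 mm from the base axis. Payload 10.2 kg.
Tool frame: the origin (TCP) lies at the very end of the fingers, on their centre line; the grasp point (between the pads) lies 19 mm behind it; x points along the fingers, y is the direction in which the jaws open and shut, and the axes are right-handed (so a half turn about x gives the same grasp; the last joint's range is limited). The gripper opens to 85 mm and grips with 20 to 120 N. Pads are 22 mm wide; open, the fingers measure 114 mm over their backs; the gripper's body (76 mm by 85 mm) begins 54 mm behind the grasp point. The pads swing forward as they close: fully open they stand 13 mm farther back than shut.
Start: joints at [-1.35, 0.313, 1.498, -0, 1.331, -0.223], TCP at [225.41, -474.153, 205.394] pointing down, gripper open.
Joint ranges: [-2.94, 2.94], [-0.97, 2.17], [0.19, 2.56], [-1.23, 4.37], [0.02, 3.11], [-2.88, 2.88]. Speed limits (rad/s): [2.39, 2.39, 3.01, 3.14, 3.14, 3.14].

### API

Orientations are given as a unit quaternion [w, x, y, z].
In Python, from rig import ctrl, viewer, order gives the robot as it stands. The module is installed in compiled form; this text tells all that it offers.
- The arm moves only by the tool carry_out, never from a script. Its argument "deltas" is a list of rows, each a list of 7 numbers: the gripper command: -1 is fully open, 1 is shut, values between are in proportion, then the shift along the tool's x, y, z in mm, then the turn, a rotation vector about the tool's x, y, z in degrees. A call has exactly 5 rows; each row is the pose to reach, as a shift and turn from the pose commanded when the call began, along the tool's axes at that moment; what a row does not reach only later rows make up. A row lasts 1/8 s, in which the tool goes at most 62.5 mm and 10.7 degrees, less where a joint would pass 70% of its speed; a pose out of reach is approached as far as the arm can. A call with a gripper value outside its range is refused whole. The fingers move at their own pace and stop on an object; "newtons" is the grip in N (left out, the last holds). Time passes only in rows, so rows that repeat a pose let the fingers close, or fill a call up. It gives the time, the measured TCP pose, the force and the opening at its end, in the units of the state.
- ctrl.sense(): the state, without advancing time (a new reading comes with each control period).
- viewer.capture(name): name is "side" or "top"; returns the picture (480x640x3 uint8, red, green, blue); there is no depth.
- viewer.calibration(name): a dict with "fx", "fy", "cx", "cy" (pixels), "xyz" and "attitude" of the camera in the world. Camera axes: x right, y down, z forward; pixel columns grow to the right and rows downward; lengths in mm; the calibration is good to about 2 mm. A picture is of the moment at which its call begins. calibration takes no time and is no camera call.
- order.finish_job(): hands the job in, once; it reports no verdict.
The state is a dict: "time_s": time; "joints": joint angles; "dq": joint speeds; "tau": joint torques, N m; "eef_pos": TCP position; "ee_rot": TCP orientation; "force": force on the tool from outside, world axes, zero at the start; "wrist_torque": the same for the moment, N m; "grip_width": opening from 0.0 (shut) to 1.0 (fully open).
Only numpy, scipy, OpenCV 4.12 (cv2) and the standard library are available. Lean on these libraries where they do the work, as an engineer would, in place of code of your own. Each camera call takes 0.05 s, during which the arm holds its last target. There are 200 camera calls.

### The job

The steel canister screwed down on the shelf holds the treats, and nobody remembers whether its wing-grip cap has an ordinary or a reverse thread. Feel which way the cap will turn, trying the other way if it comes up hard against its stop, turn it until it is free (never force it, and do not pull it up before then), then lift it off and finish still holding it in the gripper, level and about a hand's breadth above the canister. Leave the spoon, tin, treat jar and plate rack alone.

Things in the scene. Friction and masses are not known exactly. Their poses are not given: they have to be found in the camera images.
- canister: squat brushed-steel canister, 100 mm across, on a square wooden foot 130 x 130 x 18 mm screwed to the shelf (never moves). Origin: centre of the foot's underside, z up. Neck 63 mm across, rim 110 mm above the origin. Inside the neck, ledges at the canister's +x and -x hold down the cap's two lugs; openings lie at its +y and -y.
- cap: loose aluminium cap, about 120 g, on the canister's neck. Origin: on its axis, at the underside of its disc, resting on the rim; z up. Disc 68 mm across, 12 mm thick; below it a stem with two lugs (along the cap's x) reaches 20 mm into the neck. Starts locked, its x within 5 degrees of the canister's x (either way round), and can then rise only 2 mm.
- cap_grip (a point): middle of the wing grip on the cap, 27 mm above the cap's origin: an upright bar 56 mm long (along the cap's x), 14 mm thick (along its y), 30 mm high, from 12 to 42 mm above the cap's origin. Its axes are the cap's.
- neck (a point): centre of the neck's rim, axes as the canister's. The cap's short thread: one way (either hand, not visible, varies) it turns freely, and from 55 to 95 degrees off the canister's x axis it is clear to lift straight out (70 is best; free of the neck once 20 mm up). The other way it meets a hard stop after 3 to 20 degrees of play (trying 30 degrees tells). Hardly any friction otherwise.
- spoon: yellow plastic spoon, 190 mm long, lying on the shelf beside the canister; a bystander
- tin: closed aluminium tin, 79 mm across and 66 mm high, origin at the centre of its underside, standing beside the canister; a bystander
- treat_jar: amber glass jar, 110 mm across and 145 mm high (its wooden flap lid, tilted back towards +x, reaches 250 mm), fixed, origin at the centre of its underside; a bystander
- rack: wooden plate rack 170 (x) x 100 (y) mm with three upright plates of 150 mm, 165 mm high in all, fixed, origin at the centre of its underside; a bystander
There are look-alikes about, which are no part of the job. What is shaped like the cap but brown is not meant.

How it is judged:
By the outcome, as a careful person would: the job done as asked, in the order asked, and still so for the second after the job is handed in, while the arm keeps its last pose, push and grip.
It also fails if it takes over 64 s, if anything falls off the work surface, if the arm or the gripper's body presses on something with over 40 N, if the wrist force passes 120 N, or if a joint passes its speed limit or range.

## Working session

There is one attempt and no reset: what is moved stays moved. The work goes in short steps, Python scripts to look and compute and a tool call to move; the robot and the scene stay as the last step left them, time stands still between calls to the robot, and variables do not carry over. Pictures are saved under pics/ and viewed, about 8 in all and at most 12, crops included, and the job is handed in when it is done.

Besides the shell and the picture viewer there is one more tool, called after "Emit:" by a JSON object that holds its "op" and its "data", one argument or row to a line. carry_out: Moves the arm, as the interface text tells. Its arguments: {"type":"object","properties":{"deltas":{"type":"array"},"newtons":{"type":"number"}},"required":["deltas"]}

```bash
mkdir -p pics
python3 - <<'E'
from rig import ctrl, viewer
import cv2
for n in("top","side"):
    cv2.imwrite(f"pics/{n}0.png",cv2.cvtColor(viewer.capture(n),cv2.COLOR_RGB2BGR)); print(n,viewer.calibration(n))
print(ctrl.sense())
E
```

```text
top {'fx': 496.7232244303859, 'fy': 496.7232244303859, 'cx': 309.2932560898977, 'cy': 236.15640215127834, 'xyz': array([ 469.04364273,   -2.07284825, 1078.27230492]), 'attitude': array([ 0.03502964, -0.7021894 ,  0.71069281, -0.02487351])}
side {'fx': 433.20304799158055, 'fy': 433.20304799158055, 'cx': 315.48489109183737, 'cy': 236.69976132441727, 'xyz': array([355.6223804 , 683.3890495 , 579.24838097]), 'attitude': array([ 0.06980383, -0.12284514,  0.8747554 , -0.46350781])}
{'time_s': 0.1, 'joints': array([-1.35042012e+00,  3.13375120e-01,  1.49833275e+00, -2.41156390e-05,
        1.33100496e+00, -2.23381099e-01]), 'dq': array([ 0.0003171 , -0.00186465, -0.00446657,  0.00016295, -0.00129914,
        0.00063722]), 'tau': array([ 2.52999627e-03, -4.12896538e+01, -2.60141981e+01, -2.37222812e-04,
        3.01412452e-03, -1.26613438e-05]), 'eef_pos': array([ 225.33702717, -473.90412938,  204.91268236]), 'ee_rot': array([-0.15521366, -0.68976435, -0.15600577,  0.68977972]), 'force': array([-0.08358197, -0.67360394, -0.24048927]), 'wrist_torque': array([-0.0127706 ,  0.03825261, -0.04297372]), 'grip_width': 0.9992888881950835}
```

View pics/top0.png

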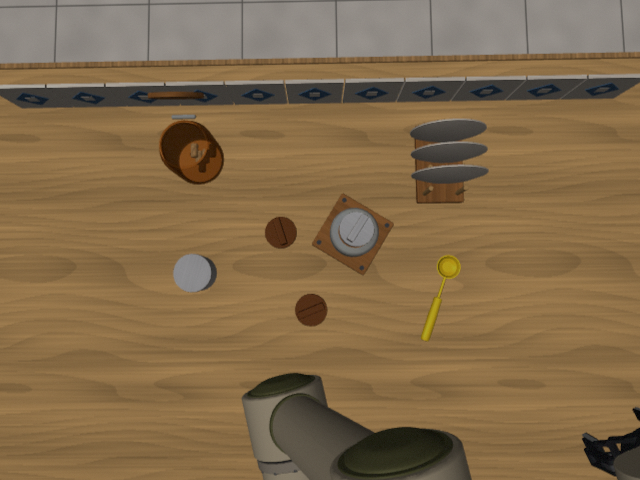

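View pics/side0.png

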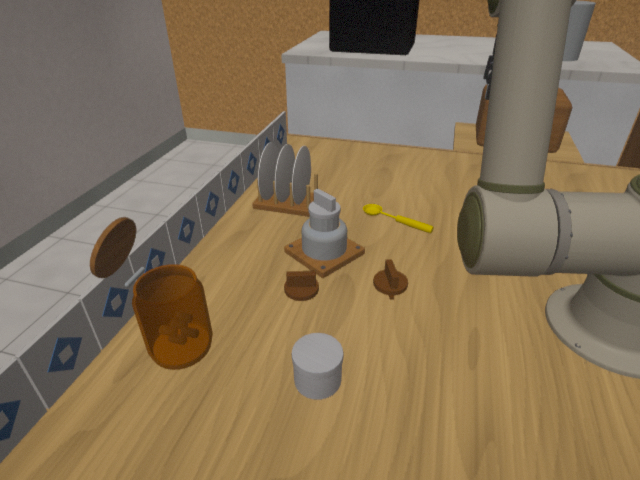

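Top view: the grey cap with its wing is at (357,229) on the canister foot (353,233). Candidates are the brown caps at (281,232) and (311,310), both rejected for colour, and the tin at (193,273), which has no wing. I choose the aluminium cap at (357,229) and check it in a close crop from both cameras.

Run:
```python
import cv2,numpy as np
t=cv2.imread("pics/top0.png")[185:285,303:403]; s=cv2.imread("pics/side0.png")[180:280,275:375]
f=lambda a:cv2.resize(a,(400,400),interpolation=cv2.INTER_CUBIC)
cv2.imwrite("pics/c0.png",np.hstack([f(t),f(s)]))
```

```text
(no output)
```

View pics/c0.png

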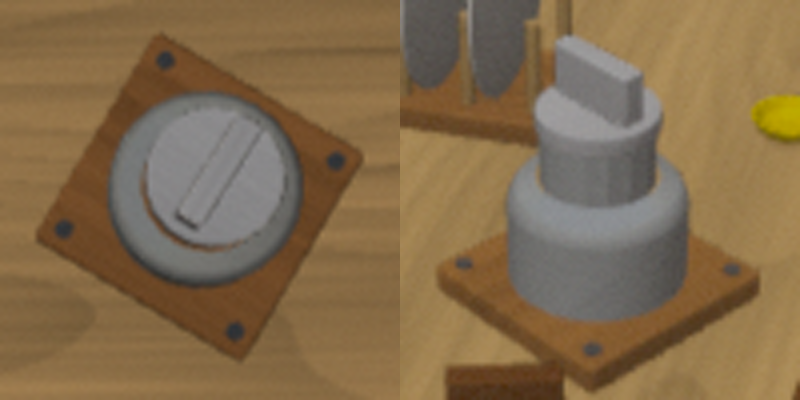

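The crop confirms it: a grey cap with an upright wing on the steel canister. In crop pixels (left half), the disc centre is about (215,176) and the foot corners are (160,34), (362,155), (242,360), (37,238).

```bash
cat > h.py <<'E'
import numpy as np
from scipy.spatial.transform import Rotation as R
from rig import ctrl, viewer
def rot(q): return R.from_quat([q[1],q[2],q[3],q[0]])
def px(n,u,v,z):
    c=viewer.calibration(n); d=rot(c["attitude"]).apply([(u-c["cx"])/c["fx"],(v-c["cy"])/c["fy"],1])
    return c["xyz"]+d*(z-c["xyz"][2])/d[2]
def goal(p,yaw):
    """shift (mm) and rotvec (deg) in present tool axes to TCP p, tool down, jaw axis y at yaw deg"""
    s=ctrl.sense(); T=rot(s["ee_rot"]); a=np.radians(yaw)
    x=np.array([0,0,-1.]); y=np.array([np.cos(a),np.sin(a),0]); G=R.from_matrix(np.c_[x,y,np.cross(x,y)])
    return T.inv().apply(np.array(p)-s["eef_pos"]).round(1), (T.inv()*G).as_rotvec(degrees=True).round(2)
def st():
    s=ctrl.sense(); m=rot(s["ee_rot"]).as_matrix()
    print(round(s["time_s"],2),s["eef_pos"].round(1),"x",m[:,0].round(3),"yaw",np.degrees(np.arctan2(m[1,1],m[0,1])).round(1),"F",s["force"].round(1),"T",s["wrist_torque"].round(2),"g",round(s["grip_width"],3),"j",s["joints"].round(2))
E
python3 - <<'E'
from h import *
C=[px("top",303+a/4,185+b/4,18) for a,b in((160,34),(362,155),(242,360),(37,238))]
for i in range(4):
    d=C[(i+1)%4]-C[i]; print(C[i].round(1),np.hypot(*d[:2]).round(1),np.degrees(np.arctan2(d[1],d[0])).round(1))
print("foot",np.mean(C,0).round(1)); print("disc",px("top",303+215/4,185+176/4,122).round(1))
for r in(70,): print("disc r",np.linalg.norm(px("top",303+285/4,185+176/4,122)-px("top",303+145/4,185+176/4,122)))
a,b=px("top",303+178/4,185+212/4,152),px("top",303+238/4,185+117/4,152); print("bar L",a.round(1),b.round(1),np.linalg.norm(a-b),np.degrees(np.arctan2(*(b-a)[1::-1])))
print("side disc",px("side",324.5,206.7,122).round(1))
print("side corners",[px("side",275+(u-400)/4,180+v/4,18).round(1) for u,v in((438,277),(590,380),(758,275))])
p=np.r_[px("top",303+215/4,185+176/4,122)[:2],220]
for y in(-120,-30,60,150): print(y,goal(p,y))
st()
E
```

```text
[650.6 -61.1  18. ] 126.2 -122.1
[ 583.6 -168.    18. ] 127.3 148.6
[ 474.9 -101.6   18. ] 126.8 58.5
[541.2   6.5  18. ] 128.6 -31.7
foot [562.6 -81.   18. ]
disc [563.1 -80.6 122. ]
disc r 67.52785194473356
bar L [543.4 -60.6 152. ] [587.8 -89.5 152. ] 52.923146616128754 -33.10374979455635
side disc [561.3 -76.9 122. ]
side corners [array([644.3, -45.2,  18. ]), array([539. ,  18.9,  18. ]), array([473.9, -94.7,  18. ])]
-120 (array([ -14.7, -210.2, -473.9]), array([5.543e+01, 2.000e-02, 6.000e-02]))
-30 (array([ -14.7, -210.2, -473.9]), array([-3.457e+01, -3.000e-02,  6.000e-02]))
60 (array([ -14.7, -210.2, -473.9]), array([-1.2457e+02, -8.0000e-02,  2.0000e-02]))
150 (array([ -14.7, -210.2, -473.9]), array([1.4543e+02, 7.0000e-02, 4.0000e-02]))
0.1 [ 225.3 -473.9  204.9] x [-0.     0.001 -1.   ] yaw -64.6 F [-0.1 -0.7 -0.2] T [-0.01  0.04 -0.04] g 0.999 j [-1.35  0.31  1.5  -0.    1.33 -0.22]
```

Foot, disc and bar agree: axis at about (562.5, -79.5), cap x at about -33°. I grip with jaw yaw +57°, which keeps joint 6 near -65° and leaves room for ±75°.

Emit:
{"op": "carry_out", "data": {
  "deltas": [
    [-1,-45,-30,-50,-10,0,0],
    [-1,-45,-55,-105,-20,0,0],
    [-1,-45,-80,-160,-30,0,0],
    [-1,-45,-105,-215,-40,0,0],
    [-1,-45,-130,-270,-50,0,0]
  ]
}}

```text
time_s: 0.72
eef_pos: [413.9, -239.6, 250.3]
ee_rot: [0.434, 0.558, 0.434, -0.558]
force: [-0.6, -1.4, 0.2]
grip_width: 0.998
```

```bash
python3 -c "
from h import *
st();print(goal([562.5,-79.5,230],57))"
```

```text
0.72 [ 413.9 -239.6  250.3] x [-0.  0. -1.] yaw -14.3 F [-0.6 -1.4  0.2] T [-0.04 -0.01  0.03] g 0.998 j [-0.77  0.18  1.55  0.    1.41 -0.52]
(array([  20.3,  104.6, -191.8]), array([-7.126e+01, -1.000e-02,  0.000e+00]))
```

Emit:
{"op": "carry_out", "data": {
  "deltas": [
    [-1,0,21,-38,-10,0,0],
    [-1,0,42,-77,-20,0,0],
    [-1,0,63,-115,-30,0,0],
    [-1,0,84,-153,-40,0,0],
    [-1,10,104.6,-191.8,-50,0,0]
  ]
}}

```text
time_s: 1.35
eef_pos: [563.5, -80.9, 240.5]
ee_rot: [0.63, 0.322, 0.629, -0.322]
force: [0.7, -0.3, 0.0]
grip_width: 1.001
```

Emit:
{"op": "carry_out", "data": {
  "deltas": [
    [-1,10,0,0,-10,0,0],
    [-1,10,0,0,-20,0,0],
    [-1,10,0,0,-21,0,0],
    [-1,10,0,0,-21,0,0],
    [-1,10,0,0,-21,0,0]
  ]
}}

```text
time_s: 1.98
eef_pos: [562.4, -82.2, 230.5]
ee_rot: [0.677, 0.205, 0.677, -0.205]
force: [0.5, 0.1, 0.1]
grip_width: 1.0
```

Run:
```python
from h import *
import cv2
st();print(goal([562.5,-79.5,128],57))
t=cv2.cvtColor(viewer.capture("top"),cv2.COLOR_RGB2BGR)[173:293,283:403]; s=cv2.cvtColor(viewer.capture("side"),cv2.COLOR_RGB2BGR)[120:280,245:405]
f=lambda a:cv2.resize(a,(400,400),interpolation=cv2.INTER_CUBIC)
cv2.imwrite("pics/c1.png",np.hstack([f(t),f(s)]))
```

```text
1.98 [562.4 -82.2 230.5] x [ 0. -0. -1.] yaw 56.3 F [0.5 0.1 0.1] T [ 0.02  0.05 -0.04] g 1.0 j [-0.35  0.39  1.32  0.    1.43 -1.33]
(array([102.5,   2.3,  -1.4]), array([-0.7 ,  0.01, -0.  ]))
```

View pics/c1.png

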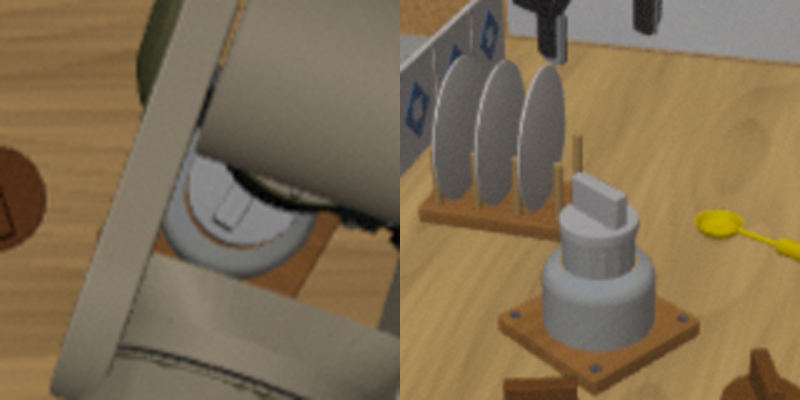

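The fingers straddle the wing (side-view midpoint at crop x≈600, bar at 598). I descend to TCP z≈127, 5 mm above the disc, and close gently.

Emit:
{"op": "carry_out", "data": {
  "deltas": [
    [-1,25,2,-1,-0.7,0,0],
    [-1,50,2,-1,-0.7,0,0],
    [-1,75,2,-1,-0.7,0,0],
    [-1,95,2,-1,-0.7,0,0],
    [-1,103,2,-1,-0.7,0,0]
  ],
  "newtons": 25
}}

```text
time_s: 2.7
eef_pos: [562.3, -79.7, 126.5]
ee_rot: [0.678, 0.2, 0.679, -0.2]
force: [-0.4, 0.4, 0.6]
grip_width: 1.002
```

Emit:
{"op": "carry_out", "data": {
  "deltas": [
    [0,0,0,0,0,0,0],
    [0.5,0,0,0,0,0,0],
    [1,0,0,0,0,0,0],
    [1,0,0,0,0,0,0],
    [1,0,0,0,0,0,0]
  ],
  "newtons": 25
}}

```text
time_s: 3.32
eef_pos: [562.8, -79.9, 127.5]
ee_rot: [0.678, 0.2, 0.678, -0.2]
force: [0.0, -0.4, 0.0]
grip_width: -0.001
```

Emit:
{"op": "carry_out", "data": {
  "deltas": [
    [1,0,0,0,0,0,0],
    [1,0,0,0,0,0,0],
    [1,0,0,0,0,0,0],
    [1,0,0,0,0,0,0],
    [1,0,0,0,0,0,0]
  ]
}}

```text
time_s: 3.95
eef_pos: [562.7, -79.9, 127.4]
ee_rot: [0.678, 0.2, 0.678, -0.2]
force: [0.2, 0.2, -0.5]
grip_width: 0.001
```

```bash
python3 -c "
from h import *
st();print(goal([562.5,-79.5,127],57))"
```

```text
3.95 [562.7 -79.9 127.4] x [ 0.  0. -1.] yaw 57.1 F [ 0.2  0.2 -0.5] T [ 0.01 -0.02 -0.01] g 0.001 j [-0.35  0.48  1.47  0.    1.19 -1.34]
(array([ 0.4,  0.2, -0.4]), array([ 0.13,  0.  , -0.  ]))
```

Grip width is 0, so the fingers shut on nothing. I look before doing anything else.

Run:
```python
from h import *
import cv2
t=cv2.cvtColor(viewer.capture("top"),cv2.COLOR_RGB2BGR)[173:293,283:403]; s=cv2.cvtColor(viewer.capture("side"),cv2.COLOR_RGB2BGR)[150:270,265:385]
f=lambda a:cv2.resize(a,(400,400),interpolation=cv2.INTER_CUBIC)
cv2.imwrite("pics/c2.png",np.hstack([f(t),f(s)]))
```

```text
(no output)
```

View pics/c2.png

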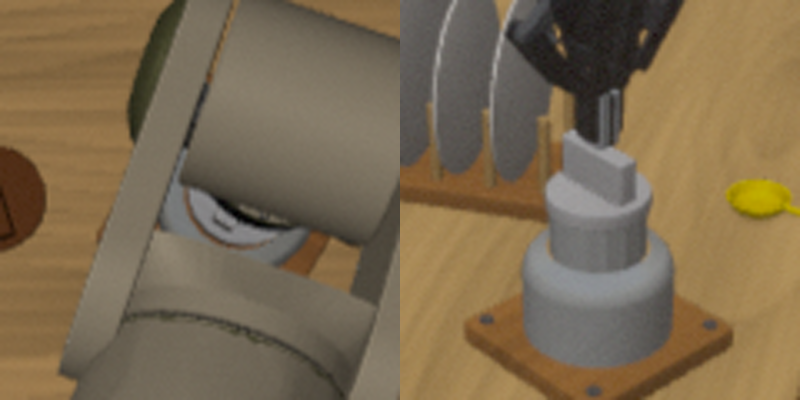

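Run:
```python
from h import *
def pj(n,p):
    c=viewer.calibration(n); q=rot(c["attitude"]).inv().apply(np.array(p)-c["xyz"]); return np.round([c["fx"]*q[0]/q[2]+c["cx"],c["fy"]*q[1]/q[2]+c["cy"]],1)
for z in(127.4,140,152,160):
    u=pj("side",(562.7,-79.9,z)); print(z,u,"crop",((u-[265,150])*400/120+[400,0]).round())
a=np.radians(-33);d=np.array([np.cos(a),np.sin(a),0])*28; c=np.array([562.7,-79.9,152])
for z in (c-d,c+d,c): u=pj("side",z);print("bar end",((u-[265,150])*400/120+[400,0]).round())
u=pj("side",(562.7,-79.9,0));print("foot",((u-[265,150])*400/120+[400,0]).round())
```

```text
127.4 [324.2 203.7] crop [597. 179.]
140 [324.3 198.4] crop [598. 161.]
152 [324.3 193.3] crop [598. 144.]
160 [324.3 189.9] crop [598. 133.]
bar end [628. 161.]
bar end [568. 128.]
bar end [598. 144.]
foot [597. 342.]
```

The tip appears at the wing's top or above it, though the sensed z puts it well below. I check for a tool or camera bias using the start pictures, where the gripper pose is known and clear of the cap.

Run:
```python
from h import *
import cv2
def pj(n,p):
    c=viewer.calibration(n); q=rot(c["attitude"]).inv().apply(np.array(p)-c["xyz"]); return np.array([c["fx"]*q[0]/q[2]+c["cx"],c["fy"]*q[1]/q[2]+c["cy"]])
def crop(n,img,p,yaw,o,w):
    k=400/w; im=cv2.resize(img[o[1]:o[1]+w,o[0]:o[0]+w],(400,400),interpolation=cv2.INTER_CUBIC)
    a=np.radians(yaw); y=np.array([np.cos(a),np.sin(a),0])
    for s,z,c in((0,0,(0,0,255)),(42.5,13,(0,255,0)),(-42.5,13,(0,255,0)),(57,13,(255,0,0)),(-57,13,(255,0,0))):
        u=(pj(n,np.array(p)+s*y+[0,0,z])-o)*k; cv2.circle(im,tuple(int(v) for v in u),3,c,-1); print(n,s,u.round())
    return im
p=(225.3,-473.9,204.9)
A=crop("top",cv2.imread("pics/top0.png"),p,-64.6,(540,380),100)
B=crop("side",cv2.imread("pics/side0.png"),p,-64.6,(440,30),100)
cv2.imwrite("pics/c3.png",np.hstack([A,B]))
```

```text
top 0 [226. 157.]
top 42.5 [334. 120.]
top -42.5 [154. 211.]
top 57 [364. 105.]
top -57 [123. 227.]
side 0 [215. 360.]
side 42.5 [187. 319.]
side -42.5 [255. 363.]
side 57 [176. 312.]
side -57 [267. 371.]
```

View pics/c3.png

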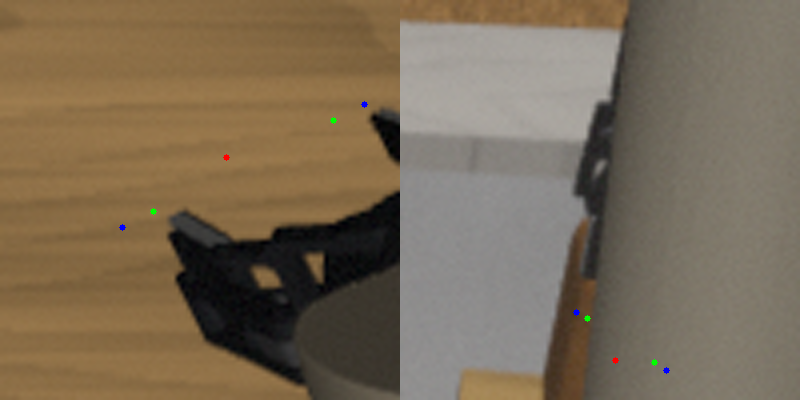

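Run:
```python
from h import *
from scipy.optimize import least_squares
def pj(n,p):
    c=viewer.calibration(n); q=rot(c["attitude"]).inv().apply(np.array(p)-c["xyz"]); return np.array([c["fx"]*q[0]/q[2]+c["cx"],c["fy"]*q[1]/q[2]+c["cy"]])
P0=((225.3,-473.9,204.9),-64.6); P1=((562.4,-82.2,230.5),56.3); P2=((562.7,-79.9,127.4),57.1)
obs=[("top",P0,-42.5,13,(540+180/4,380+212/4)),("top",P0,42.5,13,(540+385/4,380+113/4)),("side",P0,42.5,13,(440+188/4,30+277/4)),
 ("side",P1,42.5,13,(309,144.8)),("side",P1,-42.5,13,(347,132)),("side",P2,0,0,(265+210/3.333,150+143/3.333))]
def res(d,frame,o):
    r=[]
    for n,(p,y),s,h,u in o:
        a=np.radians(y); Y=np.array([np.cos(a),np.sin(a),0]); Z=np.cross([0,0,-1.],Y)
        off=np.array(d) if frame=="w" else -d[0]*np.array([0,0,-1.])*-1*-1+d[1]*Y+d[2]*Z
        r+=list(pj(n,np.array(p)+s*Y+[0,0,h]+off)-u)
    return np.array(r)
for f in "wt":
  for nm,o in(("all",obs),("P0",obs[:3]),("P1",obs[3:5]),("P2",obs[5:])):
    if nm in("P1","P2"): g=lambda d:res([0,0,d[0]] if f=="w" else [d[0],0,0],f,o); x0=[0]
    else: g=lambda d:res(d,f,o); x0=[0,0,0]
    s=least_squares(g,x0); print(f,nm,s.x.round(1),s.fun.round(1))
```

```text
w all [ 1.6 -7.  20.7] [ 4.3  2.7 -0.8  4.1  0.7  1.7 -0.9  0.6 -5.8  2.5 -3.6  0.4]
w P0 [ 8.2 -0.7 27.1] [ 2.4 -0.2 -2.5  1.1 -1.3 -0.3]
w P1 [26.7] [-1.3 -1.  -5.8  0.9]
w P2 [25.5] [-3.7 -0. ]
t all [ 30.6   1.6 -10. ] [ 1.3 -0.4 -3.3  0.7 -1.6 -1.4  1.4 -1.3 -2.9  0.5 -1.1 -0.2]
t P0 [27.1  4.2 -7.1] [ 2.4 -0.2 -2.5  1.1 -1.3 -0.3]
t P1 [26.7] [-1.3 -1.  -5.8  0.9]
t P2 [25.5] [-3.7 -0. ]
```

Three independent views agree that the real fingertips end about 26 mm above the reported TCP, so the fingers shut just above the wing. I open, go down about 26 mm, and watch the force.

Emit:
{"op": "carry_out", "data": {
  "deltas": [
    [-1,-2,0,0,0,0,0],
    [-1,-2,0,0,0,0,0],
    [-1,-2,0,0,0,0,0],
    [-1,-2,0,0,0,0,0],
    [-1,-2,0,0,0,0,0]
  ]
}}

```text
time_s: 4.68
eef_pos: [562.7, -79.9, 129.4]
ee_rot: [0.678, 0.2, 0.678, -0.2]
force: [0.5, -0.0, 0.2]
grip_width: 1.0
```

Emit:
{"op": "carry_out", "data": {
  "deltas": [
    [-1,6,0,0,0,0,0],
    [-1,12,0,0,0,0,0],
    [-1,18,0,0,0,0,0],
    [-1,24,0,0,0,0,0],
    [-1,27,0,0,0,0,0]
  ]
}}

```text
time_s: 5.3
eef_pos: [562.6, -79.8, 101.9]
ee_rot: [0.678, 0.2, 0.678, -0.2]
force: [-1.0, -0.1, -0.7]
grip_width: 1.001
```

Emit:
{"op": "carry_out", "data": {
  "deltas": [
    [0,0,0,0,0,0,0],
    [0.3,0,0,0,0,0,0],
    [0.5,0,0,0,0,0,0],
    [0.5,0,0,0,0,0,0],
    [0.5,0,0,0,0,0,0]
  ]
}}

```text
time_s: 5.92
eef_pos: [562.7, -79.9, 102.5]
ee_rot: [0.678, 0.2, 0.678, -0.2]
force: [1.0, 0.4, -0.5]
grip_width: 0.246
```

Emit:
{"op": "carry_out", "data": {
  "deltas": [
    [0.6,0,0,0,0,0,0],
    [0.7,0,0,0,0,0,0],
    [1,0,0,0,0,0,0],
    [1,0,0,0,0,0,0],
    [1,0,0,0,0,0,0]
  ],
  "newtons": 25
}}

```text
time_s: 6.55
eef_pos: [562.8, -79.8, 102.5]
ee_rot: [0.678, 0.2, 0.678, -0.2]
force: [-0.2, 0.9, 1.8]
grip_width: 0.16
```

Run:
```python
from h import *
import cv2
st()
t=cv2.cvtColor(viewer.capture("top"),cv2.COLOR_RGB2BGR)[173:293,283:403]; s=cv2.cvtColor(viewer.capture("side"),cv2.COLOR_RGB2BGR)[150:270,265:385]
f=lambda a:cv2.resize(a,(400,400),interpolation=cv2.INTER_CUBIC)
cv2.imwrite("pics/c4.png",np.hstack([f(t),f(s)]))
```

```text
6.55 [562.8 -79.8 102.5] x [ 0. -0. -1.] yaw 57.1 F [-0.2  0.9  1.8] T [ 0.1  -0.04 -0.02] g 0.16 j [-0.35  0.5   1.5   0.    1.14 -1.34]
```

View pics/c4.png

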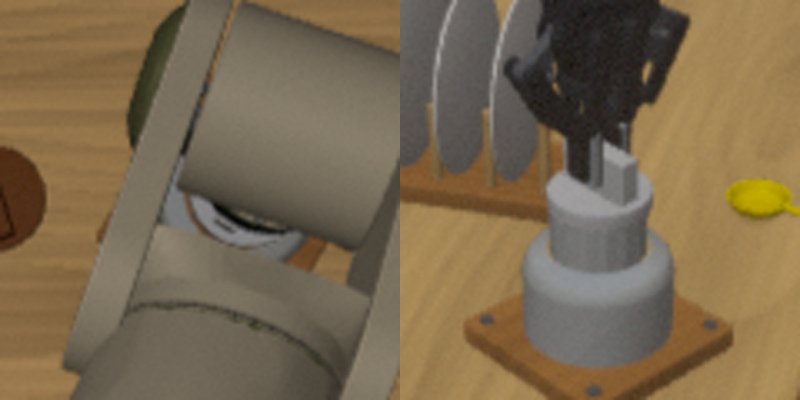

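The wing is gripped: 0.16 × 85 = 13.6 mm against the 14 mm bar, with negligible force. Now I feel counter-clockwise from above (tool x negative), slowly.

Emit:
{"op": "carry_out", "data": {
  "deltas": [
    [1,0,0,0,-1.2,0,0],
    [1,0,0,0,-2.4,0,0],
    [1,0,0,0,-3.6,0,0],
    [1,0,0,0,-4.8,0,0],
    [1,0,0,0,-6,0,0]
  ]
}}

```text
time_s: 7.28
eef_pos: [562.8, -79.9, 102.5]
ee_rot: [0.688, 0.164, 0.688, -0.164]
force: [0.4, -0.3, 3.8]
grip_width: 0.165
```

```bash
python3 -c "
from h import *
st()"
```

```text
7.28 [562.8 -79.9 102.5] x [ 0. -0. -1.] yaw 63.2 F [ 0.4 -0.3  3.8] T [-0.01  0.01 -0.09] g 0.165 j [-0.35  0.5   1.5   0.    1.14 -1.45]
```

Emit:
{"op": "carry_out", "data": {
  "deltas": [
    [1,0,0,0,-1.2,0,0],
    [1,0,0,0,-2.4,0,0],
    [1,0,0,0,-3.6,0,0],
    [1,0,0,0,-4.8,0,0],
    [1,0,0,0,-6,0,0]
  ]
}}

```text
time_s: 7.9
eef_pos: [562.8, -79.9, 102.5]
ee_rot: [0.696, 0.128, 0.695, -0.128]
force: [-0.2, -0.2, 4.7]
grip_width: 0.155
```

```bash
python3 -c "
from h import *
st()"
```

```text
7.9 [562.8 -79.9 102.5] x [ 0. -0. -1.] yaw 69.2 F [-0.2 -0.2  4.7] T [ 0.02 -0.   -0.08] g 0.155 j [-0.35  0.5   1.5  -0.    1.14 -1.55]
```

Emit:
{"op": "carry_out", "data": {
  "deltas": [
    [1,0,0,0,-1,0,0],
    [1,0,0,0,-2,0,0],
    [1,0,0,0,-3,0,0],
    [1,0,0,0,-4,0,0],
    [1,0,0,0,-5,0,0]
  ]
}}

```text
time_s: 8.52
eef_pos: [562.8, -79.9, 102.5]
ee_rot: [0.7, 0.097, 0.7, -0.097]
force: [0.2, 0.6, 4.8]
grip_width: 0.157
```

```bash
python3 -c "
from h import *
st()"
```

```text
8.53 [562.8 -79.9 102.5] x [ 0. -0. -1.] yaw 74.2 F [0.2 0.6 4.8] T [-0.02  0.03 -0.09] g 0.157 j [-0.35  0.5   1.5   0.    1.14 -1.64]
```

Emit:
{"op": "carry_out", "data": {
  "deltas": [
    [1,0,0,0,-1,0,0],
    [1,0,0,0,-2,0,0],
    [1,0,0,0,-3,0,0],
    [1,0,0,0,-4,0,0],
    [1,0,0,0,-5,0,0]
  ]
}}

```text
time_s: 9.15
eef_pos: [562.8, -79.9, 102.5]
ee_rot: [0.704, 0.067, 0.704, -0.067]
force: [1.1, 0.3, 5.1]
grip_width: 0.158
```

```bash
python3 -c "
from h import *
st()"
```

```text
9.15 [562.8 -79.9 102.5] x [ 0. -0. -1.] yaw 79.2 F [1.1 0.3 5.1] T [ 0.01 -0.05 -0.07] g 0.158 j [-0.35  0.5   1.5   0.    1.14 -1.73]
```

Emit:
{"op": "carry_out", "data": {
  "deltas": [
    [1,0,0,0,-1.6,0,0],
    [1,0,0,0,-3.2,0,0],
    [1,0,0,0,-4.8,0,0],
    [1,0,0,0,-6.4,0,0],
    [1,0,0,0,-8,0,0]
  ]
}}

```text
time_s: 9.78
eef_pos: [562.8, -79.8, 102.5]
ee_rot: [0.707, 0.017, 0.707, -0.017]
force: [0.1, 1.0, 5.4]
grip_width: 0.155
```

Run:
```python
from h import *
import cv2
st()
s=cv2.cvtColor(viewer.capture("side"),cv2.COLOR_RGB2BGR)[150:270,265:385]
cv2.imwrite("pics/c5.png",cv2.resize(s,(480,480),interpolation=cv2.INTER_CUBIC))
```

```text
9.78 [562.8 -79.8 102.5] x [ 0. -0. -1.] yaw 87.2 F [0.1 1.  5.4] T [ 0.1  -0.02 -0.08] g 0.155 j [-0.35  0.5   1.5   0.    1.14 -1.87]
```

View pics/c5.png

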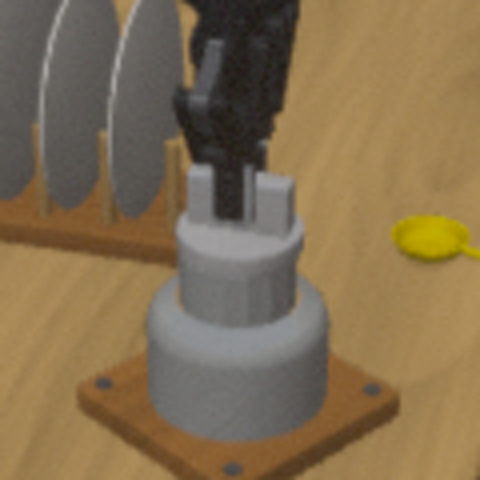

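The wing turned with the jaws through 30° with no stop (|Tz| < 0.1 N m), so counter-clockwise is the free way. I continue to about 70° off the canister's x, which is jaw yaw ≈128°.

Emit:
{"op": "carry_out", "data": {
  "deltas": [
    [1,0,0,0,-2.8,0,0],
    [1,0,0,0,-5.6,0,0],
    [1,0,0,0,-8.4,0,0],
    [1,0,0,0,-11.2,0,0],
    [1,0,0,0,-14,0,0]
  ]
}}

```text
time_s: 10.45
eef_pos: [562.8, -79.7, 102.5]
ee_rot: [0.704, -0.069, 0.704, 0.069]
force: [0.5, 0.5, 4.9]
grip_width: 0.159
```

```bash
python3 -c "
from h import *
st()"
```

```text
10.45 [562.8 -79.7 102.5] x [ 0.  0. -1.] yaw 101.3 F [0.5 0.5 4.9] T [ 0.17 -0.02 -0.13] g 0.159 j [-0.35  0.5   1.5   0.    1.14 -2.11]
```

Emit:
{"op": "carry_out", "data": {
  "deltas": [
    [1,0,0,0,-2.8,0,0],
    [1,0,0,0,-5.6,0,0],
    [1,0,0,0,-8.4,0,0],
    [1,0,0,0,-11.2,0,0],
    [1,0,0,0,-14,0,0]
  ]
}}

```text
time_s: 11.08
eef_pos: [562.7, -79.6, 102.5]
ee_rot: [0.69, -0.154, 0.69, 0.155]
force: [0.5, 1.9, 5.6]
grip_width: 0.159
```

Emit:
{"op": "carry_out", "data": {
  "deltas": [
    [1,0,0,0,-2.8,0,0],
    [1,0,0,0,-5.6,0,0],
    [1,0,0,0,-8.4,0,0],
    [1,0,0,0,-11.2,0,0],
    [1,0,0,0,-13,0,0]
  ]
}}

```text
time_s: 11.7
eef_pos: [562.6, -79.4, 102.5]
ee_rot: [0.668, -0.231, 0.668, 0.232]
force: [-0.4, 1.2, 4.9]
grip_width: 0.159
```

Emit:
{"op": "carry_out", "data": {
  "deltas": [
    [1,0,0,0,0,0,0],
    [1,0,0,0,0,0,0],
    [1,0,0,0,0,0,0],
    [1,0,0,0,0,0,0],
    [1,0,0,0,0,0,0]
  ],
  "newtons": 40
}}

```text
time_s: 12.32
eef_pos: [562.6, -79.4, 102.5]
ee_rot: [0.668, -0.231, 0.668, 0.232]
force: [-1.6, 2.8, 6.6]
grip_width: 0.156
```

Run:
```python
from h import *
import cv2
st()
s=cv2.cvtColor(viewer.capture("side"),cv2.COLOR_RGB2BGR)[150:270,265:385]
t=cv2.cvtColor(viewer.capture("top"),cv2.COLOR_RGB2BGR)[173:293,293:413]
f=lambda a:cv2.resize(a,(400,400),interpolation=cv2.INTER_CUBIC)
cv2.imwrite("pics/c6.png",np.hstack([f(t),f(s)]))
```

```text
12.32 [562.6 -79.4 102.5] x [-0.     0.001 -1.   ] yaw 128.2 F [-1.6  2.8  6.6] T [0.36 0.15 0.13] g 0.156 j [-0.35  0.5   1.5   0.    1.14 -2.58]
```

View pics/c6.png

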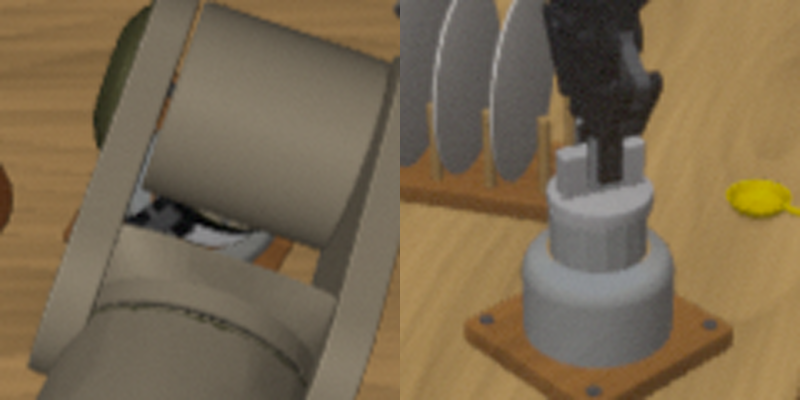

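The wing now stands about 71° from its start, with small forces. I lift 5 mm and check the force: a caught cap would pull down beyond its 1.2 N weight.

Emit:
{"op": "carry_out", "data": {
  "deltas": [
    [1,-1,0,0,0,0,0],
    [1,-2,0,0,0,0,0],
    [1,-3,0,0,0,0,0],
    [1,-4,0,0,0,0,0],
    [1,-5,0,0,0,0,0]
  ]
}}

```text
time_s: 13.05
eef_pos: [562.5, -80.0, 107.4]
ee_rot: [0.668, -0.231, 0.669, 0.231]
force: [0.7, 0.1, -1.2]
grip_width: 0.156
```

```bash
python3 -c "
from h import *
st()"
```

```text
13.05 [562.5 -80.  107.4] x [-0.001 -0.    -1.   ] yaw 128.1 F [ 0.7  0.1 -1.2] T [-0.02  0.04 -0.03] g 0.156 j [-0.35  0.5   1.49 -0.    1.15 -2.58]
```

Fz is -1.2 N, exactly the cap's weight, so it is free. I lift straight up to about 100 mm.

Emit:
{"op": "carry_out", "data": {
  "deltas": [
    [1,-4,0,0,0,0,0],
    [1,-8,0,0,0,0,0],
    [1,-12,0,0,0,0,0],
    [1,-16,0,0,0,0,0],
    [1,-20,0,0,0,0,0]
  ]
}}

```text
time_s: 13.68
eef_pos: [562.7, -79.9, 127.7]
ee_rot: [0.668, -0.231, 0.668, 0.231]
force: [-0.3, 0.3, -0.6]
grip_width: 0.155
```

Emit:
{"op": "carry_out", "data": {
  "deltas": [
    [1,-10,0,0,0,0,0],
    [1,-25,0,0,0,0,0],
    [1,-40,0,0,0,0,0],
    [1,-55,0,0,0,0,0],
    [1,-65,0,0,0,0,0]
  ]
}}

```text
time_s: 14.3
eef_pos: [562.9, -79.9, 193.7]
ee_rot: [0.669, -0.231, 0.668, 0.231]
force: [-0.1, 0.4, -1.7]
grip_width: 0.155
```

Emit:
{"op": "carry_out", "data": {
  "deltas": [
    [1,-4,0,0,0,0,0],
    [1,-8,0,0,0,0,0],
    [1,-10,0,0,0,0,0],
    [1,-10,0,0,0,0,0],
    [1,-10,0,0,0,0,0]
  ]
}}

```text
time_s: 14.92
eef_pos: [562.6, -79.8, 202.1]
ee_rot: [0.668, -0.231, 0.668, 0.231]
force: [-0.1, -0.5, -1.0]
grip_width: 0.156
```

Run:
```python
from h import *
import cv2
st()
s=cv2.cvtColor(viewer.capture("side"),cv2.COLOR_RGB2BGR)[80:400,240:480]
cv2.imwrite("pics/c7.png",cv2.resize(s,(435,580),interpolation=cv2.INTER_CUBIC))
```

```text
14.93 [562.6 -79.8 202.1] x [-0.001  0.    -1.   ] yaw 128.1 F [-0.1 -0.5 -1. ] T [-0.01 -0.02 -0.  ] g 0.156 j [-0.35  0.41  1.37 -0.    1.36 -2.58]
```

View pics/c7.png

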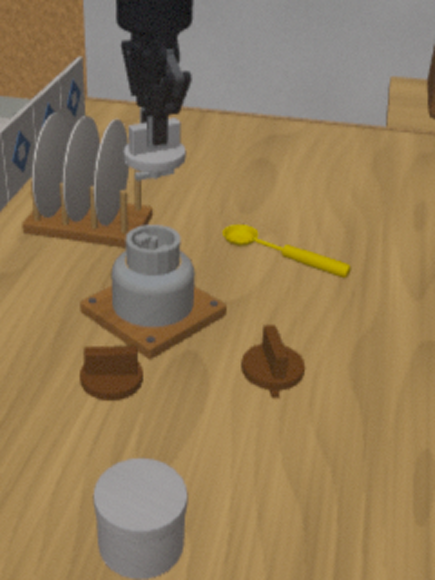

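The cap (155,150) hangs level about 100 mm above the open neck (152,245). Everything else is in place, so I hand in.

```bash
python3 -c "
from h import *
from rig import order
print(order.finish_job()); st()"
```

```text
the job is handed in; nothing more can be done
None
the job is handed in; nothing more can be done
```

The cap is off the canister and still in the gripper, level and about 100 mm above the neck. I handed the job in at about 15 s of the 64 s allowed; it reports no verdict.

- **Thread:** it is an ordinary one. I tried counter-clockwise (seen from above) first, and 30° went by with no stop and under 0.1 N m. I turned the cap about 71° in all, with sideways and vertical forces staying under 7 N. I did not need to try the other way.
- **Lift:** 5 mm up, the downward force was 1.2 N, which is just the cap's weight. Only then did I lift it the rest of the way.
- **Last checks:** the grip opening was steady at 0.156 (13.3 mm on the 14 mm wing), the tool pointed straight down, and the wrist force was about 1 N. The last side view showed the open neck under the cap, and the spoon, tin and rack where they stood. The treat jar was outside that crop; the arm never went near it.
- **What disagreed:** my first grasp shut on nothing. The pictures put the real fingertips about 26 mm above the reported TCP, so I went that much lower and the grasp held. The two cameras also differed by about 4 mm on where the cap stands.

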